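# Sweep the red vial caps through the gate into the slot

### The arm

A 6-joint arm with a two-finger parallel gripper is mounted at the origin on the work surface. World frame = base frame: x ahead of the robot, y to its left, z up, the work surface at z = 0. Lengths are in m, angles in degrees, forces in N, time in s.
With the tool pointing down it reaches from about 0.4 to 0.825 m from the base axis. Payload 7 kg.
Tool frame: the origin (TCP) lies at the very end of the fingers, on their centre line; the grasp point (between the pads) lies 19 mm behind it; z points along the fingers, y is the direction in which the jaws open and shut (so a half turn about z gives the same grasp; the last joint's range is limited). The gripper opens to 88 mm and grips with 3 to 60 N. Pads are 19 mm wide; open, the fingers measure 130 mm over their backs; the gripper's body (78 mm by 193 mm) begins 47 mm behind the grasp point.
Start: joints at [85.033, 20.546, 0.682, 0, -70.136, -16.507], TCP at [0.247, 0.628, 0.227] pointing down, gripper open.
Joint ranges: [-176.03, 176.03], [-82.01, 121.73], [-58.28, 71.71], [-173.87, 95.51], [-174.79, -0.11], [-173.66, 173.66]. Speed limits (degrees/s): [136.94, 136.94, 172.46, 180, 180, 180].

### API

Orientations are given as [roll, pitch, yaw] about the fixed x, y, z axes, in that order (R = Rz(yaw) Ry(pitch) Rx(roll)).
In Python, from plant import telemetry, snapshot, calibration, workorder gives the robot as it stands. The module is installed in compiled form; this text tells all that it offers.
- The arm moves only by the tool step_arm, never from a script. Its argument "plan" is text: rows parted by semicolons, each of 7 numbers parted by spaces: the finger opening in cm, from 0 to 8.76, then the shift along the tool's x, y, z in cm, then the turn, a rotation vector about the tool's x, y, z in degrees. A call has 1 to 12 rows; each row shifts and turns the commanded pose from where the row before left it, along the tool's axes as they then stand; what a row does not reach is not made up. A row lasts 1/12 s, in which the tool goes at most 41.7 mm and 7.16 degrees, less where a joint would pass 70% of its speed; a pose out of reach is approached as far as the arm can. A call with a gripper value outside its range is refused whole. The fingers move at their own pace and stop on an object; the grip force is fixed at half the most. Time passes only in rows, so rows that do not move let the fingers close. It gives the time, the measured TCP pose, the force and the opening at its end, in the units of the state.
- telemetry.get_obs(): the state, without advancing time (a new reading comes with each control period).
- snapshot(name): name is "scene" or "side" or "wrist"; returns the picture (480x640x3 uint8, blue, green, red); there is no depth.
- calibration(name): a dict with "K" (3x3 intrinsics, pixels), "camera_from_world" (4x4, takes a point from world to camera coordinates). Camera axes: x right, y up, looking along -z (the intrinsics and any distortion apply to the point x, -y, -z); pixel columns grow to the right and rows downward; lengths in m; the calibration is good to about 2 mm. A picture is of the moment at which its call begins: read the wrist's pose just before it. calibration takes no time and is no camera call; for the wrist camera it gives the pose at the moment of the call.
- workorder.close_job(): hands the job in, once; it reports no verdict.
The state is a dict: "clock": time; "joint_pos": joint angles; "qvel": joint speeds; "tau": joint torques, N m; "tool_pos": TCP position; "orientation": TCP orientation; "force": force on the tool from outside, world axes, zero at the start; "moment": the same for the moment, N m; "opening": finger opening in m.
Only numpy, scipy, OpenCV 4.12 (cv2) and the standard library are available. Lean on these libraries where they do the work, as an engineer would, in place of code of your own. Each camera call takes 0.05 s, during which the arm holds its last target.

### The job

With the fingertips, sweep the three red caps across the deck of the sorting stand and through the narrow gate in the blue wall, one at a time, so that each drops into the slot behind it; any order will do. Push them only, do not pick any cap up. Leave the white cap on the deck, keep the small vial and the amber jar that stand on the deck upright and where they are, and do not disturb the things on the bench.

Things in the scene. Friction and masses are not known exactly. Their poses are not given: they have to be found in the camera images.
- stand: fixed sorting stand with a dark grey deck in an aluminium frame and a blue gate wall and slot. Origin on the bench, under the deck's centre line, 55 mm short of the gate; own +x points across the deck to the gate, z up. Deck top 60 mm above the bench, x = -155 to 55 mm, y = -90 to 90 mm; rims 5 mm wide and 5 mm above the deck along both sides and the back edge (x = -155).
- gate (a point): middle of the gate, on the deck's edge (stand frame 55, 0, 60 mm; same axes). The deck ends here in a sheer drop. The blue gate wall stands right over the drop, x = 55 to 60 mm, 24 mm higher than the deck; the gate is its only opening, 42 mm wide. A cap whose centre is pushed some 5 mm past the edge tips and falls in: the finger need not enter the gate.
- slot (a point): middle of the floor of the open-topped collecting slot (stand frame 82.5, 0, 8 mm). Slot: x = 55 to 110 mm, y = -85 to 85 mm, its floor 52 mm below the deck; its blue outer wall, x = 110 to 116 mm, rises 12 mm above the deck, its blue end walls 24 mm.
- cap_a_mid (a point): a red ribbed screw cap lying flat on the stand's deck, a solid disc 28 mm in diameter and 14 mm high, about 14 g; it slides and does not roll. This point is its centre, 7 mm above the deck while it lies flat.
- cap_b_mid (a point): a red ribbed screw cap lying flat on the stand's deck, a solid disc 28 mm in diameter and 14 mm high, about 14 g; it slides and does not roll. This point is its centre, 7 mm above the deck while it lies flat.
- cap_c_mid (a point): a red ribbed screw cap lying flat on the stand's deck, a solid disc 28 mm in diameter and 14 mm high, about 14 g; it slides and does not roll. This point is its centre, 7 mm above the deck while it lies flat.
- white_cap_mid (a point): a white ribbed screw cap lying flat on the stand's deck, a solid disc 28 mm in diameter and 14 mm high, about 14 g; it slides and does not roll. This point is its centre, 7 mm above the deck while it lies flat. It changes places with the red ones and must stay on the deck.
- vial: small clear glass vial with a green cap, 20 mm in diameter, 46 mm high, loose, standing on the deck in the corner beside the gate wall (either side). Origin: centre of its underside.
- amber_jar: small amber glass jar with a yellow cap, 24 mm in diameter, 34 mm high, loose, standing on the deck in the other corner beside the gate wall. Origin: centre of its underside.
- green_jar: clear glass jar with a green lid, 64 mm in diameter, 75 mm high, on the bench to the left. Origin: centre of its underside.
- petri_dish: shallow glass dish, 100 mm in diameter, 16 mm high, on the bench to the right. Origin: centre of its underside.
- squeeze_bottle: pale turquoise squeeze bottle with a white spout, 68 mm in diameter, 190 mm high, on the bench to the left. Origin: centre of its underside.
- forceps: steel forceps, 130 mm long, lying on the bench to the right. Origin: under their middle; x along their length.

How it is judged (in metres and radians):
On the way, in this order (a step that is already met when the one before it is completed fails the run):
1. a first red cap lies in the slot, alone (((x of cap_a_mid in the frame of stand between 0.055 and 0.11 m and y of cap_a_mid in the frame of stand between -0.086 and 0.086 m and z of cap_a_mid in the frame of stand below 0.052 m) or (x of cap_b_mid in the frame of stand between 0.055 and 0.11 m and y of cap_b_mid in the frame of stand between -0.086 and 0.086 m and z of cap_b_mid in the frame of stand below 0.052 m) or (x of cap_c_mid in the frame of stand between 0.055 and 0.11 m and y of cap_c_mid in the frame of stand between -0.086 and 0.086 m and z of cap_c_mid in the frame of stand below 0.052 m))), for 0.2 s.
2. a second red cap lies in the slot, the third not yet ((((x of cap_a_mid in the frame of stand between 0.055 and 0.11 m and y of cap_a_mid in the frame of stand between -0.086 and 0.086 m and z of cap_a_mid in the frame of stand below 0.052 m) and (x of cap_b_mid in the frame of stand between 0.055 and 0.11 m and y of cap_b_mid in the frame of stand between -0.086 and 0.086 m and z of cap_b_mid in the frame of stand below 0.052 m)) or ((x of cap_a_mid in the frame of stand between 0.055 and 0.11 m and y of cap_a_mid in the frame of stand between -0.086 and 0.086 m and z of cap_a_mid in the frame of stand below 0.052 m) and (x of cap_c_mid in the frame of stand between 0.055 and 0.11 m and y of cap_c_mid in the frame of stand between -0.086 and 0.086 m and z of cap_c_mid in the frame of stand below 0.052 m)) or ((x of cap_b_mid in the frame of stand between 0.055 and 0.11 m and y of cap_b_mid in the frame of stand between -0.086 and 0.086 m and z of cap_b_mid in the frame of stand below 0.052 m) and (x of cap_c_mid in the frame of stand between 0.055 and 0.11 m and y of cap_c_mid in the frame of stand between -0.086 and 0.086 m and z of cap_c_mid in the frame of stand below 0.052 m)))), for 0.2 s.
3. all three red caps lie in the slot (x of cap_a_mid in the frame of stand between 0.055 and 0.11 m and y of cap_a_mid in the frame of stand between -0.086 and 0.086 m and z of each of cap_a_mid, cap_b_mid, cap_c_mid in the frame of stand below 0.052 m and x of cap_b_mid in the frame of stand between 0.055 and 0.11 m and y of cap_b_mid in the frame of stand between -0.086 and 0.086 m and x of cap_c_mid in the frame of stand between 0.055 and 0.11 m and y of cap_c_mid in the frame of stand between -0.086 and 0.086 m), for 0.2 s.
At the end, for the whole second after the job is handed in: All three red caps lie at rest (below 20 mm/s) in the slot, their centres at least 8 mm below the deck; the white cap is still on the deck; vial and amber jar stand upright within 0.2 rad (all of step 3 and linear speed of each of cap_a, cap_b, cap_c below 0.02 m/s and z of white_cap_mid in the frame of stand above 0.06 m and x of white_cap_mid in the frame of stand below 0.055 m and angle between each of vial, amber_jar's own z axis and vertical below 0.2 rad); the robot touches nothing.
It fails at once if a cap is lifted (its centre more than 15 mm higher than where it lies on the deck) (z of any of cap_a_mid, cap_b_mid, cap_c_mid, white_cap_mid in the frame of stand above 0.082 m).
It fails at once if the white cap leaves the deck (z of white_cap_mid in the frame of stand below 0.055 m or x of white_cap_mid in the frame of stand above 0.06 m).
It fails at once if a red cap falls off the stand beside the slot ((z of cap_a_mid in the frame of stand below 0.052 m and not (x of cap_a_mid in the frame of stand between 0.04 and 0.116 m and y of cap_a_mid in the frame of stand between -0.09 and 0.09 m)) or (z of cap_b_mid in the frame of stand below 0.052 m and not (x of cap_b_mid in the frame of stand between 0.04 and 0.116 m and y of cap_b_mid in the frame of stand between -0.09 and 0.09 m)) or (z of cap_c_mid in the frame of stand below 0.052 m and not (x of cap_c_mid in the frame of stand between 0.04 and 0.116 m and y of cap_c_mid in the frame of stand between -0.09 and 0.09 m))).
It fails at once if the vial or the amber jar is tipped by more than 0.35 rad or moved by more than 20 mm (angle between any of vial, amber_jar's own z axis and vertical above 0.35 rad or distance of any of vial, amber_jar from where it was at the start of the episode above 0.02 m).
It fails at once if a thing on the bench is moved by more than 20 mm (distance of any of green_jar, petri_dish, squeeze_bottle, forceps from where it was at the start of the episode above 0.02 m).
It also fails if it takes over 51 s, if anything falls off the work surface, if the arm or the gripper's body presses on something with over 40 N, if the wrist force passes 120 N, or if a joint passes its speed limit or range.

## Working session

There is one attempt and no reset: what is moved stays moved. The work goes in short steps, Python scripts to look and compute and a tool call to move; the robot and the scene stay as the last step left them, time stands still between calls to the robot, and variables do not carry over. Pictures are saved under pics/ and viewed, and the job is handed in when it is done.

Besides the shell and the picture viewer there is one more tool, called in YAML: its name, and indented under it one key for each argument. step_arm: Moves the arm, as the interface text tells. Its arguments: {"type":"object","properties":{"plan":{"type":"string"}},"required":["plan"]}

```bash
mkdir -p pics; cat > h.py <<'E'
import numpy as np,cv2
from plant import telemetry,snapshot,calibration,workorder
def ray(cal,u,v):
    K=np.array(cal["K"]);T=np.array(cal["camera_from_world"])
    d=np.linalg.inv(K)@np.array([u,v,1.]);d=np.array([d[0],-d[1],-d[2]])
    R=T[:3,:3];return -R.T@T[:3,3],R.T@d
def onz(cal,u,v,z):
    o,d=ray(cal,u,v);return o+d*(z-o[2])/d[2]
def proj(cal,p):
    K=np.array(cal["K"]);T=np.array(cal["camera_from_world"])
    c=T[:3,:3]@np.array(p)+T[:3,3];c=np.array([c[0],-c[1],-c[2]]);q=K@c;return q[:2]/q[2]
E
python3 - <<'E'
from h import *
o=telemetry.get_obs();print({k:np.round(v,4) for k,v in o.items()})
for n in("scene","side"):
    c=calibration(n);print(n,{k:np.round(v,3).tolist() for k,v in c.items()})
    cv2.imwrite(f"pics/{n}0.png",snapshot(n))
E
```

```text
{'clock': np.float64(0.0), 'joint_pos': array([ 8.50308e+01,  2.05897e+01,  6.32900e-01, -2.13000e-02,
       -7.01347e+01, -1.65068e+01]), 'qvel': array([-0.0215, -0.1148, -0.0944,  0.0084,  0.0818, -0.0118]), 'tau': array([-2.20000e-03, -5.82714e+01,  2.93045e+01,  6.99710e+00,
        6.70000e-03, -2.00000e-04]), 'tool_pos': array([0.247 , 0.6277, 0.2256]), 'orientation': array([ 1.799065e+02, -6.800000e-03, -2.148320e+01]), 'force': array([ 0.4094, -0.7624,  0.4309]), 'moment': array([0.0454, 0.0331, 0.0185]), 'opening': np.float64(0.0878)}
scene {'K': [[550.253, 0.0, 309.978], [0.0, 550.253, 240.762], [0.0, 0.0, 1.0]], 'camera_from_world': [[-0.781, 0.624, -0.018, 0.431], [-0.432, -0.519, 0.738, 0.198], [0.451, 0.584, 0.675, -1.455], [0.0, 0.0, 0.0, 1.0]]}
side {'K': [[441.817, 0.0, 324.535], [0.0, 441.817, 246.177], [0.0, 0.0, 1.0]], 'camera_from_world': [[0.96, -0.278, 0.001, -0.546], [0.16, 0.556, 0.816, -0.125], [-0.228, -0.783, 0.578, -0.822], [0.0, 0.0, 0.0, 1.0]]}
```

View pics/scene0.png

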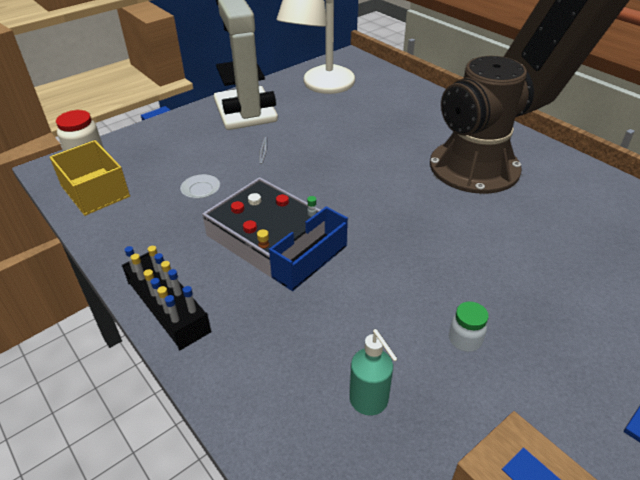

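View pics/side0.png

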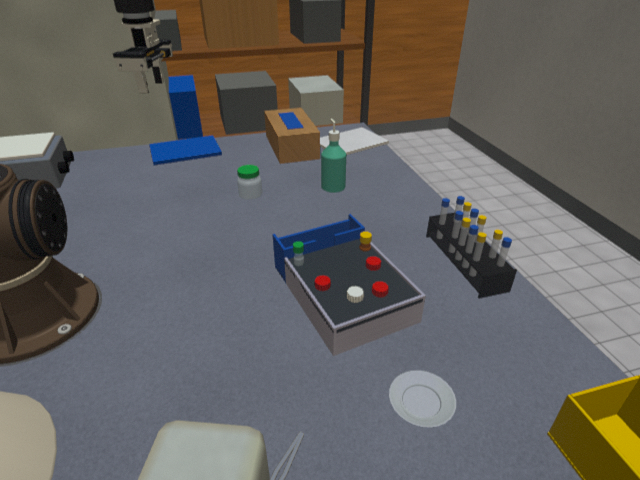

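Scene view: red caps at (238,207), (282,200), (250,226), white at (254,199), vial (312,205), amber jar (263,238). The side view agrees: reds at (323,282), (373,262), (380,288) and white at (355,294). Next I'll measure them and the stand.

```bash
cat > m.py <<'E'
from h import *
def blobs(im,lo,hi,roi,amin=15):
    h=cv2.cvtColor(im,cv2.COLOR_BGR2HSV);m=cv2.inRange(h,np.array(lo),np.array(hi))
    if lo[0]==0 and hi[0]<12: m|=cv2.inRange(h,np.array((170,)+tuple(lo[1:])),np.array((180,)+tuple(hi[1:])))
    k=np.zeros_like(m);k[roi[1]:roi[3],roi[0]:roi[2]]=255;m&=k
    n,l,s,c=cv2.connectedComponentsWithStats(m)
    return [(c[i],s[i]) for i in range(1,n) if s[i][4]>=amin]
ROI={"scene":(190,160,360,300),"side":(260,210,435,350)}
COL={"red":((0,130,80),(8,255,255)),"green":((50,100,40),(75,255,255)),"yellow":((18,130,80),(32,255,255)),"white":((0,0,195),(180,60,255)),"blue":((105,150,40),(125,255,255))}
ZC={"red":.071,"white":.071,"green":.101,"yellow":.090,"blue":.08}
if __name__=="__main__":
    for n in("scene","side"):
        im=cv2.imread(f"pics/{n}0.png");cal=calibration(n)
        for c,(lo,hi) in COL.items():
            for ce,s in blobs(im,lo,hi,ROI[n]):
                print(n,c,np.round(ce,1),s.tolist(),np.round(onz(cal,*ce,ZC[c])[:2],4))
        x0,y0,x1,y1=ROI[n];z=im[y0:y1,x0:x1];cv2.imwrite(f"pics/{n}0z.png",cv2.resize(z,None,fx=4,fy=4,interpolation=cv2.INTER_CUBIC))
E
python3 m.py
```

```text
scene red [282.  199.6] [276, 194, 13, 12, 125] [ 0.5244 -0.1349]
scene red [236.8 206.6] [231, 201, 13, 12, 128] [ 0.6174 -0.1796]
scene red [249.3 226.1] [243, 220, 14, 13, 146] [ 0.633  -0.1061]
scene green [311.4 200.4] [307, 196, 9, 10, 78] [ 0.4986 -0.0595]
scene yellow [262.3 235.1] [257, 229, 12, 13, 124] [ 0.6395 -0.0458]
scene white [204.7 179.9] [190, 175, 29, 13, 201] [ 0.6207 -0.314 ]
scene white [200.7 189.2] [191, 183, 21, 13, 202] [ 0.6468 -0.2883]
scene white [253.7 196.7] [248, 194, 12, 7, 65] [ 0.5678 -0.1849]
scene blue [309.  248.9] [269, 207, 79, 84, 2916] [0.5847 0.0395]
side red [373.1 262.7] [366, 256, 15, 15, 183] [ 0.6293 -0.1171]
side red [322.1 282.4] [314, 275, 17, 16, 210] [ 0.5213 -0.1457]
side red [379.7 288.5] [372, 281, 17, 16, 220] [ 0.6135 -0.1896]
side green [297.8 247. ] [293, 242, 10, 12, 99] [ 0.4961 -0.0694]
side yellow [365.2 237.2] [360, 231, 12, 13, 130] [ 0.6342 -0.0584]
side white [354.8 291. ] [348, 287, 15, 9, 105] [ 0.5694 -0.1836]
side blue [316.  239.2] [273, 214, 91, 65, 1898] [ 0.5432 -0.0243]
```

View pics/scene0z.png

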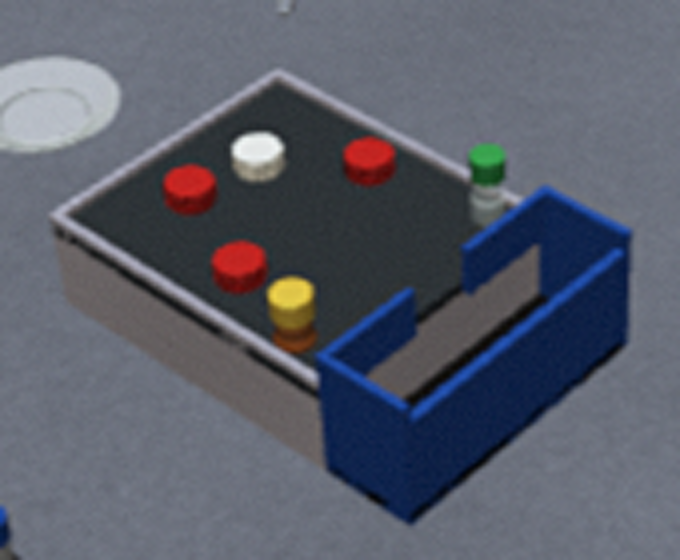

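View pics/side0z.png

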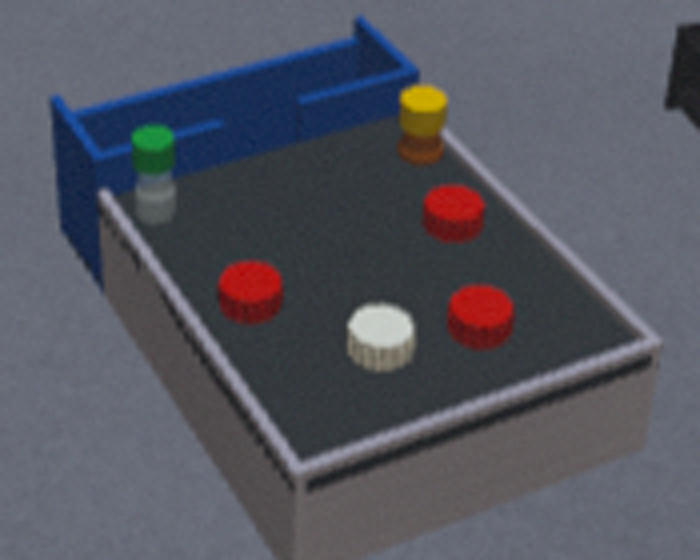

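```bash
python3 - <<'E'
from m import *
cs=calibration("scene");cd=calibration("side")
A=lambda u,v,z:np.round(onz(cs,190+(u)/4-.4,160+v/4-.4,z)[:2],4)
B=lambda u,v,z:np.round(onz(cd,260+u/4-.4,210+v/4-.4,z)[:2],4)
print("scene bl",A(52,215,.065),"br",A(280,70,.065),"slot outer -y?",A(630,232,.084),"wall ends",A(545,188,.084),A(320,355,.084))
print("scene gate top corners",A(463,250,.084),A(413,292,.084),"slot bottom",A(410,521,0))
print("side bl",B(660,342,.065),"br",B(300,468,.065),"wall", B(101,157,.084),B(417,75,.084),"gate",B(222,124,.084),B(298,99,.084))
for a,b,n in[((311.4,200.4),(297.8,247.),'vial'),((262.3,235.1),(365.2,237.2),'amber'),((282,199.6),(322.1,282.4),'red1'),((236.8,206.6),(379.7,288.5),'red2'),((249.3,226.1),(373.1,262.7),'red3')]:
    o1,d1=ray(cs,*a);o2,d2=ray(cd,*b)
    s=np.linalg.lstsq(np.c_[d1,-d2],o2-o1,rcond=None)[0]
    p,q=o1+s[0]*d1,o2+s[1]*d2;print(n,np.round((p+q)/2,4),np.round(np.linalg.norm(p-q),4), np.round(onz(cs,*a,.067)[:2],4),np.round(onz(cd,*b,.067)[:2],4))
E
```

```text
scene bl [ 0.6856 -0.2153] br [ 0.5095 -0.2462] slot outer -y? [0.4638 0.0188] wall ends [ 0.4746 -0.0391] [ 0.6476 -0.0092]
scene gate top corners [ 0.5416 -0.0269] [ 0.5824 -0.0172] slot bottom [0.6371 0.0466]
side bl [ 0.6848 -0.221 ] br [ 0.5124 -0.2496] wall [ 0.4757 -0.045 ] [ 0.6463 -0.0192] gate [ 0.5387 -0.0342] [ 0.5812 -0.0234]
vial [ 0.4965 -0.0634  0.0972] 0.0017 [ 0.472  -0.0936] [ 0.506  -0.0225]
amber [ 0.6368 -0.051   0.0848] 0.001 [ 0.626  -0.0681] [ 0.6473 -0.027 ]
red1 [ 0.522  -0.1398  0.0664] 0.0018 [ 0.5215 -0.139 ] [ 0.5225 -0.1411]
red2 [ 0.6152 -0.1846  0.0667] 0.0011 [ 0.6149 -0.184 ] [ 0.6155 -0.1853]
red3 [ 0.6312 -0.111   0.0664] 0.0015 [ 0.6308 -0.1101] [ 0.6315 -0.1122]
```

step_arm:
  plan: "1 0 0 -0.3 0 0 6;1 0 0 -0.3 0 0 6;1 0 0 -0.3 0 0 6;1 0 0 -0.3 0 0 6;1 0 0 -0.3 0 0 6;1 0 0 -0.3 0 0 6;1 0 0 -0.3 0 0 6;1 0 0 -0.3 0 0 6;1 0 0 -0.3 0 0 6;1 0 0 -0.3 0 0 4.5"

```text
clock: 0.93
tool_pos: [0.247, 0.6279, 0.2561]
orientation: [180.0, -0.1, -80.3]
force: [0.2, 0.4, 0.3]
opening: 0.027
```

```bash
cat > g.py <<'E'
from h import *
import sys
from scipy.spatial.transform import Rotation as Ro
O=np.array([.571,-.082]);Y=np.radians(99.9);xs=np.array([np.cos(Y),np.sin(Y)]);ys=np.array([-xs[1],xs[0]])
def w2s(p):d=np.array(p[:2])-O;return np.array([d@xs,d@ys])
def s2w(x,y):return O+x*xs+y*ys
def state():
    o=telemetry.get_obs();R=Ro.from_euler('xyz',o["orientation"],degrees=True).as_matrix();return o,np.array(o["tool_pos"]),R
def rep(targets=[]):
    o,p,R=state()
    print("t %.2f stand mm"%o["clock"],np.round(w2s(p)*1000,1),"z %.1f"%(p[2]*1000),"ori",np.round(o["orientation"],2),"op",round(float(o["opening"]),4),"F",np.round(o["force"],1))
    xa=R[:2,0];print("tool x angle in stand:",round(float(np.degrees(np.arctan2(xa@ys,xa@xs))),2))
    for x,y,z in targets:
        w=np.r_[s2w(x/1000,y/1000),z/1000];print("to",(x,y,z),"shift cm",np.round(R.T@(w-p)*100,2));p=w
if __name__=="__main__":
    a=[float(v) for v in sys.argv[1:]];rep([a[i:i+3] for i in range(0,len(a),3)])
E
python3 g.py -85 0 250
```

```text
t 0.93 stand mm [755.  197.1] z 256.1 ori [ 1.7997e+02 -5.0000e-02 -8.0290e+01] op 0.027 F [0.2 0.4 0.3]
tool x angle in stand: 179.81
to (-85.0, 0.0, 250.0) shift cm [ 83.93 -20.     0.68]
```

step_arm:
  plan: "1 3.6 -1 0 0 0 0;1 3.6 -1 0 0 0 0;1 3.6 -1 0 0 0 0;1 3.6 -1 0 0 0 0;1 3.6 -1 0 0 0 0;1 3.6 -1 0 0 0 0;1 3.6 -1 0 0 0 0;1 3.6 -1 0 0 0 0;1 3.6 -1 0 0 0 0;1 3.6 -1 0 0 0 0;1 3.6 -1 0 0 0 0;1 3.6 -1 0 0 0 0"

```text
clock: 1.93
tool_pos: [0.4406, 0.2217, 0.2565]
orientation: [180.0, 0.0, -80.0]
force: [1.0, 0.8, 0.0]
opening: 0.01
```

step_arm:
  plan: "1 3.6 -1 0 0 0 0;1 3.6 -1 0 0 0 0;1 3.6 -1 0 0 0 0;1 3.6 -1 0 0 0 0;1 3.6 -1 0 0 0 0;1 3.6 -1 0 0 0 0;1 3.6 -1 0 0 0 0;1 3.6 -1 0 0 0 0;1 3.6 -1 0 0 0 0;1 3.6 -1 0 0 0 0"

```text
clock: 2.77
tool_pos: [0.6019, -0.1154, 0.2562]
orientation: [180.0, 0.0, -80.0]
force: [0.6, -0.0, -0.8]
opening: 0.0098
```

step_arm:
  plan: "1 0 0 0.5 0 0 -6.5;1 0 0 0.5 0 0 -6.5;1 0 0 0.5 0 0 -6.5;1 0 0 0.5 0 0 -6.5;1 0 0 0.5 0 0 -6.5;1 0 0 0.5 0 0 -6.5;1 0 0 0.5 0 0 -6"

```text
clock: 3.35
tool_pos: [0.6013, -0.1135, 0.2208]
orientation: [180.0, 0.0, -34.7]
force: [0.0, 0.0, -0.1]
opening: 0.01
```

```bash
python3 g.py -64 -79 150 -64 -79 67; python3 - <<'E'
from h import *
cv2.imwrite("pics/w1.png",snapshot("wrist"))
E
```

```text
t 3.35 stand mm [-36.3 -24.5] z 220.8 ori [ 1.7997e+02  5.0000e-02 -3.4660e+01] op 0.01 F [ 0.   0.  -0.1]
tool x angle in stand: -134.56
to (-64.0, -79.0, 150.0) shift cm [ 5.84 -1.86  7.08]
to (-64.0, -79.0, 67.0) shift cm [ 0.01 -0.    8.3 ]
```

View pics/w1.png

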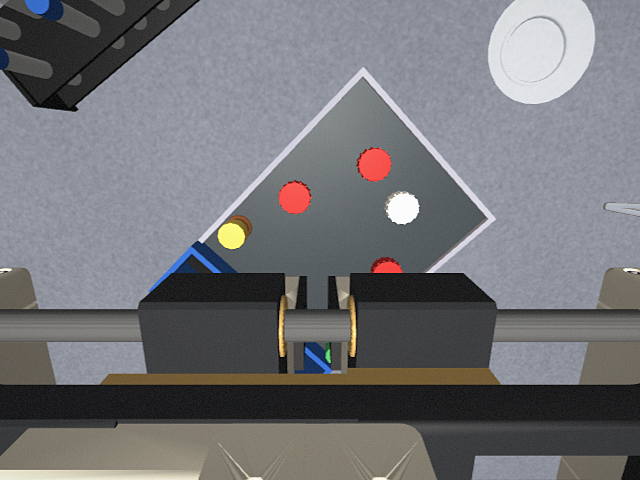

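```bash
python3 - <<'E'
from g import *
c=calibration("wrist");o,p,R=state()
print("tcp px",proj(c,p),"grasp",proj(c,p-R[:,2]*.019), "tip sides",[proj(c,p+R[:,1]*s) .round(0)for s in(-.026,-.005,.005,.026)],"cam",np.round(R.T@(ray(c,320,240)[0]-p),3))
for n,u,v,z in[("back+y",495,218,.065),("back-y",364,69,.065),("red2",375,164,.074),("red3",295,197,.074),("white",402,208,.074),("amber",231,236,.094)]:
    w=onz(c,u,v,z);print(n,np.round(w,4),np.round(w2s(w)*1000,1))
E
```

```text
tcp px [319.45446177 293.93686959] grasp [319.73726503 312.28857014] tip sides [array([266., 294.]), array([309., 294.]), array([330., 294.]), array([372., 294.])] cam [ 0.072 -0.001 -0.158]
back+y [ 0.513 -0.249  0.065] [-154.6   85.9]
back-y [ 0.6858 -0.2165  0.065 ] [-152.3  -89.9]
red2 [ 0.6173 -0.183   0.074 ] [-107.5  -28.2]
red3 [ 0.6326 -0.1105  0.074 ] [-38.7 -55.8]
white [ 0.5716 -0.1827  0.074 ] [-99.3  16.8]
amber [ 0.638  -0.0499  0.094 ] [ 20.1 -71.5]
```

step_arm:
  plan: "1 2 -0.6 2.3 0 0 0;1 2 -0.6 2.3 0 0 0;1 1.85 -0.65 2.4 0 0 -0.5;1 0 0 2 0 0 0;1 0 0 2 0 0 0;1 0 0 2 0 0 0;1 0 0 1.5 0 0 0;1 0 0 0.8 0 0 0;1 0 0 0 0 0 0"

```text
clock: 4.15
tool_pos: [0.6592, -0.1319, 0.0667]
orientation: [179.9, 0.1, -34.6]
force: [-0.5, -0.2, 0.1]
opening: 0.0102
```

```bash
python3 g.py -6 -21 67; python3 - <<'E'
from h import *
cv2.imwrite("pics/w2.png",snapshot("wrist"))
E
```

```text
t 4.15 stand mm [-64.4 -78.3] z 66.7 ori [ 1.7989e+02  1.4000e-01 -3.4570e+01] op 0.0102 F [-0.5 -0.2  0.1]
tool x angle in stand: -134.47
to (-6.0, -21.0, 67.0) shift cm [-8.18 -0.15 -0.01]
```

View pics/w2.png

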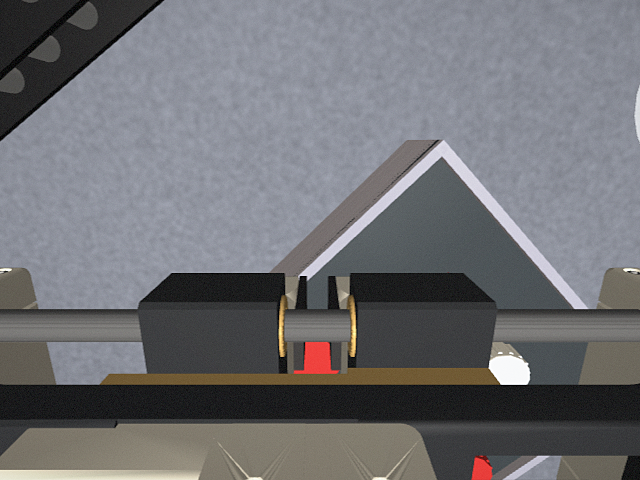

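Through the finger gap the red cap is centred at (318,358), right ahead of the cradle. Pushing.

step_arm:
  plan: "1 -0.5 0 0 0 0 0;1 -0.5 0 0 0 0 0;1 -0.6 0 0 0 0 0;1 -0.7 0 0 0 0 0;1 -0.8 0 0 0 0 0;1 -0.8 0 0 0 0 0;1 -0.8 0 0 0 0 0;1 -0.8 0 0 0 0 0;1 -0.8 0 0 0 0 0;1 -0.7 0 0 0 0 0;1 -0.6 0 0 0 0 0;1 -0.4 0 0 0 0 0"

```text
clock: 5.2
tool_pos: [0.5936, -0.0861, 0.0686]
orientation: [180.0, 0.0, -34.5]
force: [0.9, 0.8, 0.3]
opening: 0.0101
```

```bash
cat > look.py <<'E'
from g import *
from m import blobs,COL
import sys
k=sys.argv[1];rep()
for n,roi in(("scene",(190,160,360,300)),("side",(260,210,435,350))):
    im=snapshot(n);cal=calibration(n);cv2.imwrite(f"pics/{n}{k}.png",cv2.resize(im[roi[1]-40:roi[3],roi[0]:roi[2]],None,fx=3.2,fy=3.2,interpolation=cv2.INTER_CUBIC))
    for c in("red","green","yellow"):
        for ce,s in blobs(im,*COL[c],roi,10):
            z={"red":.067,"green":.0972,"yellow":.0848}[c];w=onz(cal,*ce,z);print(n,c,np.round(ce,1),"area",s[4],np.round(w2s(w)*1000,1))
E
python3 look.py 3
```

```text
t 5.20 stand mm [ -7.9 -21.5] z 68.6 ori [ 1.800e+02  1.000e-02 -3.446e+01] op 0.0101 F [0.9 0.8 0.3]
tool x angle in stand: -134.36
scene red [236.7 206.8] area 133 [-107.7  -26.2]
scene red [281.4 228.7] area 26 [ 20.9 -15.3]
scene green [311.4 200.4] area 78 [31.4 71. ]
scene yellow [283.4 190. ] area 11 [-53.2  70.3]
scene yellow [262.3 235.2] area 126 [ 19.7 -69.8]
side red [335.7 259.6] area 63 [-0.4  5.1]
side red [322.1 282.5] area 214 [-50.1  58. ]
side red [379.7 288.6] area 223 [-109.6  -25.8]
side green [297.8 247.1] area 100 [30.  69.7]
side yellow [336.2 223.2] area 24 [ 90.3 -42.6]
side yellow [367.3 221.4] area 15 [  67.8 -104.4]
side yellow [369.1 238.5] area 31 [ 11.3 -74.9]
side yellow [363.  238.1] area 10 [ 17.9 -64.9]
```

View pics/scene3.png

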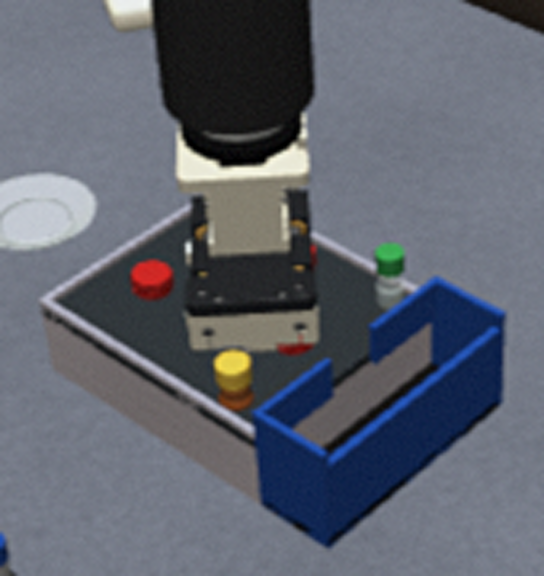

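View pics/side3.png

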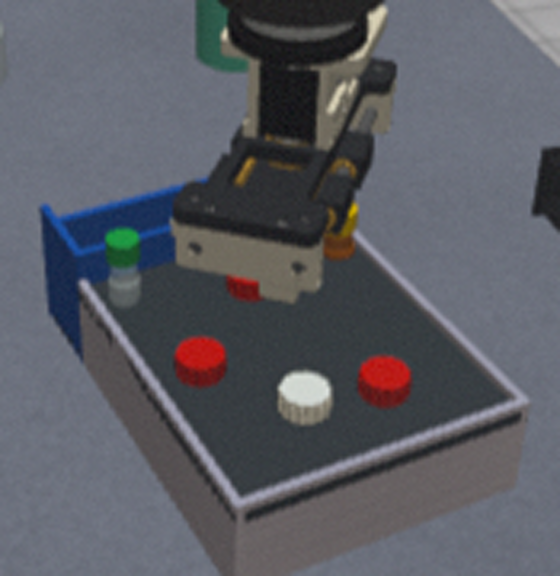

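The cap is cradled near stand (8,-6), and the amber jar hasn't moved. Retreat, lift, and turn square to the gate.

step_arm:
  plan: "1 1.2 0 0 0 0 0;1 0.5 0 -1.5 0 0 0;1 0 0 -3 0 0 0;1 0 0 0 0 0 6.5;1 0 0 0 0 0 6.5;1 0 0 0 0 0 6.5;1 0 0 0 0 0 6.5;1 0 0 0 0 0 6.5;1 0 0 0 0 0 6.5;1 0 0 0 0 0 6;1 0 0 0 0 0 0"

```text
clock: 6.22
tool_pos: [0.609, -0.0968, 0.1134]
orientation: [180.0, -0.0, -79.8]
force: [-0.4, 0.7, -0.6]
opening: 0.0101
```

```bash
python3 look.py 4;python3 g.py -30 -6 68; python3 - <<'E'
from h import *
cv2.imwrite("pics/w4.png",snapshot("wrist"))
E
```

```text
t 6.22 stand mm [-21.1 -34.9] z 113.4 ori [ 1.800e+02 -1.000e-02 -7.977e+01] op 0.0101 F [-0.4  0.7 -0.6]
tool x angle in stand: -179.67
scene red [282.  199.7] area 128 [-47.5  58.3]
scene red [242.3 205.4] area 11 [-101.8  -14.6]
scene red [234.  210.9] area 23 [-101.5  -40.2]
scene red [281.5 223.7] area 142 [ 9.7 -3.3]
scene green [311.3 200.5] area 79 [31.5 70.8]
scene yellow [273.  171.1] area 12 [-123.2  108.2]
scene yellow [256.6 182. ] area 28 [-121.9   52.3]
scene yellow [270.3 180. ] area 12 [-103.    78.6]
scene yellow [262.4 235.2] area 127 [ 19.8 -69.8]
side red [337.9 256.4] area 177 [ 6.9 -3.4]
side red [322.1 282.5] area 214 [-50.2  58. ]
side red [379.7 288.6] area 222 [-109.6  -26. ]
side green [297.8 247. ] area 98 [30.4 69.5]
side yellow [351.2 214.9] area 11 [105.6 -86.6]
side yellow [364.5 241.9] area 21 [  5.2 -60.9]
t 6.32 stand mm [-21.  -34.7] z 113.4 ori [ 1.800e+02 -1.000e-02 -7.929e+01] op 0.0097 F [ 0.7 -0.9  0.3]
tool x angle in stand: -179.19
to (-30.0, -6.0, 68.0) shift cm [0.86 2.88 4.54]
```

View pics/side4.png

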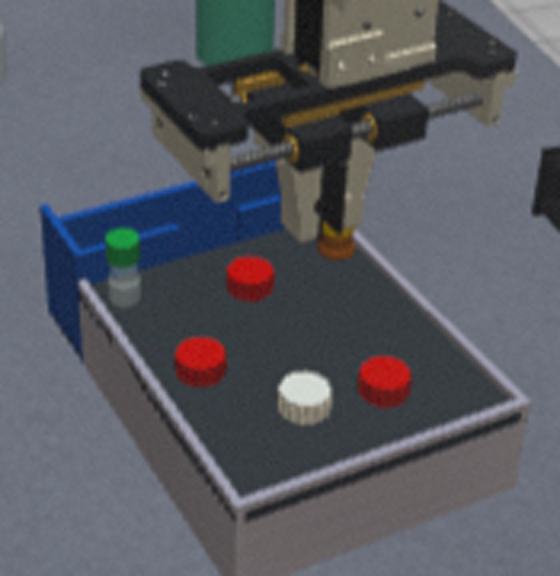

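Cap at stand (8,-3), clear of everything. Line up and push it through.

step_arm:
  plan: "1 0.45 1.6 0 0 0 0;1 0.45 1.6 0 0 0 -0.4;1 0 0 1.5 0 0 0;1 0 0 1.6 0 0 0;1 0 0 1.4 0 0 0;1 0 0 0 0 0 0"

```text
clock: 6.87
tool_pos: [0.5767, -0.1111, 0.066]
orientation: [179.8, 0.0, -79.0]
force: [-0.4, 0.2, -1.0]
opening: 0.0098
```

```bash
python3 g.py 41 -2 68
```

```text
t 6.87 stand mm [-29.6  -0.7] z 66.0 ori [ 1.7977e+02  5.0000e-02 -7.8960e+01] op 0.0098 F [-0.4  0.2 -1. ]
tool x angle in stand: -178.86
to (41.0, -2.0, 68.0) shift cm [-7.06 -0.27 -0.19]
```

step_arm:
  plan: "1 -0.5 -0.2 0 0 0 1;1 -0.6 0 -0.1 0 0 0;1 -0.7 0 0 0 0 0;1 -0.7 0 0 0 0 0;1 -0.7 0 0 0 0 0;1 -0.7 0 0 0 0 0;1 -0.7 0 0 0 0 0;1 -0.7 0 0 0 0 0;1 -0.7 0 0 0 0 0;1 -0.6 0 0 0 0 0;1 -0.4 0 0 0 0 0;1 0 0 0 0 0 0"

```text
clock: 7.87
tool_pos: [0.5681, -0.0408, 0.0696]
orientation: [180.0, 0.0, -80.0]
force: [-0.7, -0.2, 0.4]
opening: 0.01
```

```bash
python3 look.py 5
```

```text
t 7.87 stand mm [41.1 -4.3] z 69.6 ori [180.     0.   -80.03] op 0.01 F [-0.7 -0.2  0.4]
tool x angle in stand: -179.93
scene red [236.9 206.8] area 136 [-107.4  -26.1]
scene yellow [290.8 205.5] area 19 [-1.8 40. ]
scene yellow [288.3 214.1] area 15 [14.1 15. ]
scene yellow [262.3 235.3] area 127 [ 19.9 -70.1]
side red [322.1 282.5] area 214 [-50.2  58. ]
side red [379.7 288.6] area 222 [-109.6  -25.8]
side green [297.8 247. ] area 101 [30.2 69.7]
side yellow [329.5 213.5] area 73 [131.2 -47.5]
side yellow [365.1 237.2] area 129 [ 18.9 -70.4]
```

View pics/scene5.png

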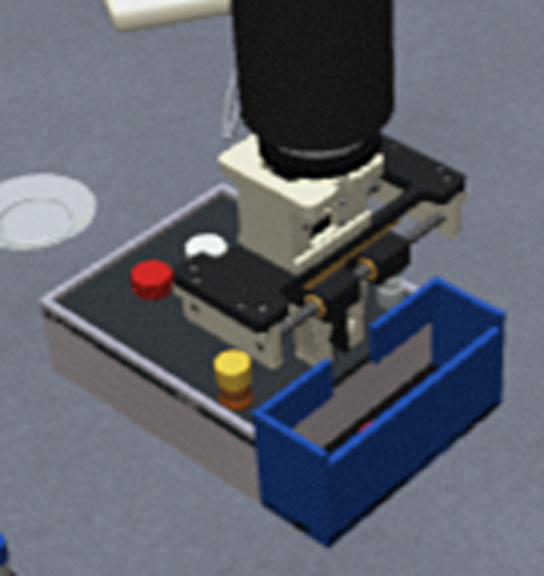

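The first red cap dropped: a red glimpse shows inside the slot at (370,425) and the deck ahead of the gate is empty. Now the second cap, at (-49,58), from the mirrored side.

step_arm:
  plan: "1 1.5 0 -0.5 0 0 0;1 2.5 0 -2.5 0 0 0;1 2.5 1.5 -2 0 0 6.5;1 1 2 0 0 0 6.5;1 1 2 0 0 0 6.5;1 0 0 0 0 0 6.5;1 0 0 0 0 0 6.5;1 0 0 0 0 0 6.5;1 0 0 0 0 0 6;1 0 0 0 0 0 0"

```text
clock: 8.8
tool_pos: [0.5246, -0.1287, 0.1196]
orientation: [180.0, -0.0, -125.4]
force: [0.6, 0.3, -0.2]
opening: 0.0095
```

```bash
python3 g.py -74 83 120 -74 83 68
```

```text
t 8.80 stand mm [-38.1  53.7] z 119.6 ori [ 180.     -0.   -125.38] op 0.0095 F [ 0.6  0.3 -0.2]
tool x angle in stand: 134.72
to (-74.0, 83.0, 120.0) shift cm [ 4.61 -0.49 -0.04]
to (-74.0, 83.0, 68.0) shift cm [-0.  -0.   5.2]
```

step_arm:
  plan: "1 2.3 -0.3 0 0 0 0;1 2.3 -0.2 0 0 0 0;1 0 0 1.5 0 0 0;1 0 0 1.5 0 0 0;1 0 0 1.5 0 0 0;1 0 0 0.7 0 0 0;1 0 0 0 0 0 0"

```text
clock: 9.38
tool_pos: [0.5017, -0.169, 0.0663]
orientation: [179.9, -0.1, -125.0]
force: [-0.6, 0.3, -1.0]
opening: 0.0099
```

```bash
python3 g.py -8 17 68; python3 - <<'E'
from h import *
cv2.imwrite("pics/w6.png",snapshot("wrist"))
E
```

```text
t 9.38 stand mm [-73.8  83.3] z 66.3 ori [ 1.7989e+02 -9.0000e-02 -1.2496e+02] op 0.0099 F [-0.6  0.3 -1. ]
tool x angle in stand: 135.14
to (-8.0, 17.0, 68.0) shift cm [-9.34 -0.06 -0.19]
```

View pics/w6.png

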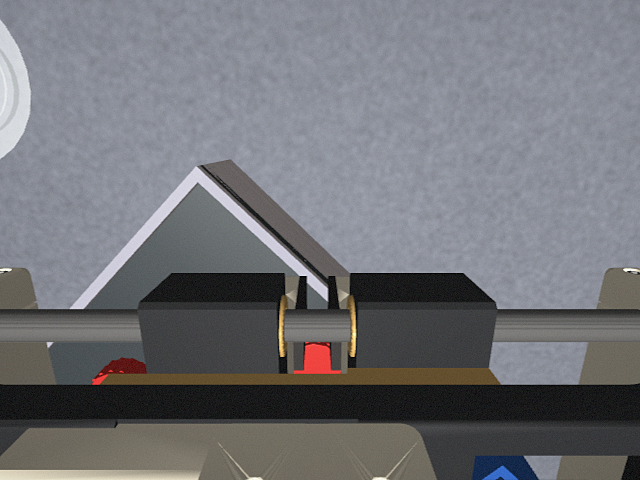

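The cap is centred in the finger gap at (318,358). Push.

step_arm:
  plan: "1 -0.5 0 0 0 0 0;1 -0.5 0 -0.1 0 0 0;1 -0.7 0 0 0 0 0;1 -0.8 0 0 0 0 0;1 -0.9 0 0 0 0 0;1 -0.9 0 0 0 0 0;1 -0.9 0 0 0 0 0;1 -0.9 0 0 0 0 0;1 -0.9 0 0 0 0 0;1 -0.9 0 0 0 0 0;1 -0.8 0 0 0 0 0;1 -0.4 0 0 0 0 0"

```text
clock: 10.43
tool_pos: [0.5555, -0.0933, 0.0685]
orientation: [-180.0, 0.0, -125.0]
force: [0.5, -0.3, 0.4]
opening: 0.01
```

step_arm:
  plan: "1 1.2 0 0 0 0 0;1 0.5 0 -1.5 0 0 0;1 0 0 -3 0 0 0;1 0 0 0 0 0 -6.5;1 0 0 0 0 0 -6.5;1 0 0 0 0 0 -6.5;1 0 0 0 0 0 -6.5;1 0 0 0 0 0 -6.5;1 0 0 0 0 0 -6.5;1 0 0 0 0 0 -6;1 0 0 0 0 0 0"

```text
clock: 11.35
tool_pos: [0.5446, -0.1086, 0.1135]
orientation: [180.0, 0.0, -79.8]
force: [0.5, -0.1, 0.0]
opening: 0.0098
```

```bash
python3 look.py 7;python3 g.py -30 0 68
```

```text
t 11.35 stand mm [-21.6  30.6] z 113.5 ori [179.99   0.   -79.82] op 0.0098 F [ 0.5 -0.1  0. ]
tool x angle in stand: -179.72
scene red [236.7 206.7] area 131 [-107.9  -26. ]
scene red [283.2 222.2] area 143 [9.2 2.8]
scene green [311.4 200.4] area 78 [31.4 71. ]
scene yellow [279.4 167.3] area 22 [-122.5  129.3]
scene yellow [293.2 165.7] area 14 [-101.4  155.4]
scene yellow [276.8 175.9] area 12 [-102.8   99.9]
scene yellow [262.3 235.2] area 125 [ 19.6 -69.9]
side red [335.1 257.5] area 181 [6.2 3. ]
side red [379.7 288.6] area 224 [-109.7  -25.8]
side green [297.8 247. ] area 99 [30.4 69.7]
side yellow [325.8 213.4] area 80 [135.  -40.3]
side yellow [315.  223.7] area 12 [107.9  -2. ]
side yellow [365.1 237.2] area 129 [ 18.9 -70.4]
t 11.45 stand mm [-21.6  30.5] z 113.5 ori [179.99   0.   -80.3 ] op 0.0097 F [-0.1 -0.1  0. ]
tool x angle in stand: 179.8
to (-30.0, 0.0, 68.0) shift cm [ 0.83 -3.05  4.55]
```

View pics/side7.png

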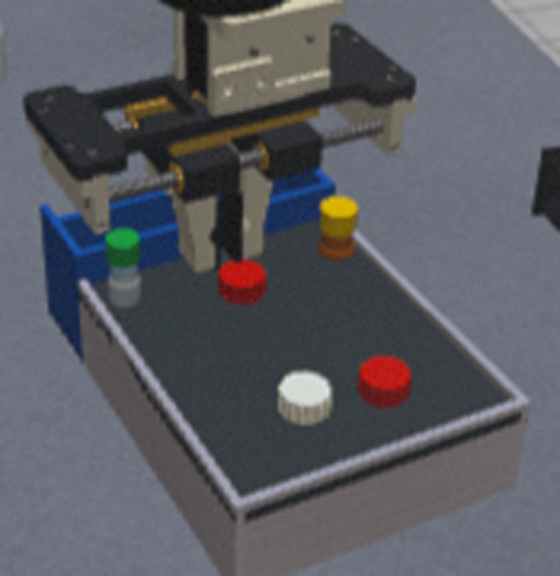

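View pics/scene7.png

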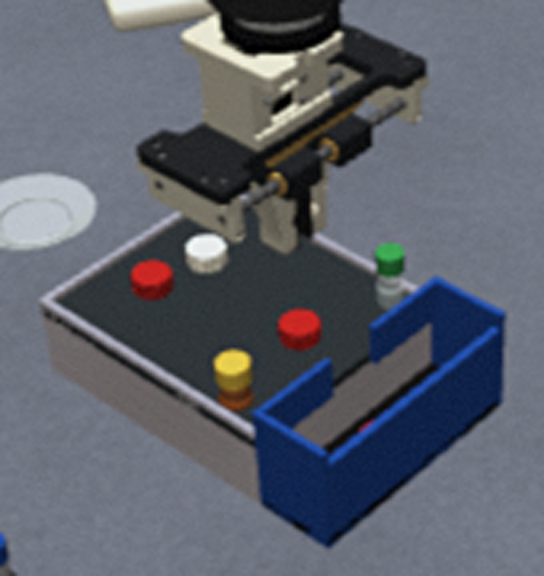

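Second cap at stand (8,3), ready for the final push. First cap is still in the slot, and the vial and amber jar haven't moved.

step_arm:
  plan: "1 0.45 -1.4 0 0 0 0;1 0.4 -1.4 0 0 0 0;1 0 0 1.5 0 0 0;1 0 0 1.5 0 0 0;1 0 0 1.4 0 0 0;1 0 0 0 0 0 0"

```text
clock: 11.95
tool_pos: [0.572, -0.112, 0.0668]
orientation: [179.7, 0.0, -80.3]
force: [-1.2, -0.5, -0.8]
opening: 0.0103
```

```bash
python3 g.py 41 2 68
```

```text
t 11.95 stand mm [-29.7   4.2] z 66.8 ori [ 1.7973e+02  5.0000e-02 -8.0310e+01] op 0.0103 F [-1.2 -0.5 -0.8]
tool x angle in stand: 179.79
to (41.0, 2.0, 68.0) shift cm [-7.07 -0.2  -0.12]
```

step_arm:
  plan: "1 -0.5 0 0 0 0 0;1 -0.6 0 0 0 0 0;1 -0.7 0 0 0 0 0;1 -0.7 0 0 0 0 0;1 -0.7 0 0 0 0 0;1 -0.7 -0.1 0 0 0 0;1 -0.7 0 0 0 0 0;1 -0.7 0 0 0 0 0;1 -0.7 0 0 0 0 0;1 -0.6 0 0 0 0 0;1 -0.4 0 0 0 0 0;1 0 0 0 0 0 0"

```text
clock: 12.95
tool_pos: [0.5628, -0.0419, 0.0696]
orientation: [180.0, 0.0, -80.0]
force: [-0.2, -0.1, 0.4]
opening: 0.0099
```

step_arm:
  plan: "1 1.5 0 -0.5 0 0 0;1 2.5 0 -2.5 0 0 0;1 2.5 -0.5 -2 0 0 0;1 3 -0.5 0 0 0 0;1 3 -0.5 0 0 0 0;1 3 -0.5 0 0 0 0;1 2 -0.2 0 0 0 0;1 0 0 0 0 0 0"

```text
clock: 13.62
tool_pos: [0.6152, -0.2149, 0.1189]
orientation: [180.0, -0.0, -80.3]
force: [0.2, 0.7, 0.6]
opening: 0.0101
```

```bash
python3 look.py 8;python3 g.py -142 -27 110 -142 -27 68
```

```text
t 13.62 stand mm [-138.5  -20.7] z 118.9 ori [ 1.7997e+02 -3.0000e-02 -8.0250e+01] op 0.0101 F [0.2 0.7 0.6]
tool x angle in stand: 179.85
scene red [236.8 206.8] area 134 [-107.6  -26.2]
scene red [313.8 242.6] area 42 [103.   -3.6]
scene green [311.4 200.4] area 78 [31.4 71. ]
scene yellow [218.5 163.9] area 11 [-245.6   44.6]
scene yellow [262.3 235.2] area 125 [ 19.6 -69.9]
side red [379.7 288.7] area 221 [-109.8  -25.8]
side green [297.9 247. ] area 97 [30.2 69.6]
side yellow [366.7 227.5] area 75 [ 48.1 -91.1]
side yellow [399.4 236.6] area 128 [  -9.1 -132.9]
side yellow [408.4 243.5] area 17 [ -36.9 -135.1]
side yellow [381.3 253.9] area 13 [-43.  -69.3]
t 13.72 stand mm [-135.7  -20.3] z 118.9 ori [ 1.7995e+02  2.0000e-02 -8.0200e+01] op 0.0102 F [ 0.7  0.4 -0.1]
tool x angle in stand: 179.9
to (-142.0, -27.0, 110.0) shift cm [ 0.63 -0.67  0.89]
to (-142.0, -27.0, 68.0) shift cm [ 0.  -0.   4.2]
```

View pics/scene8.png

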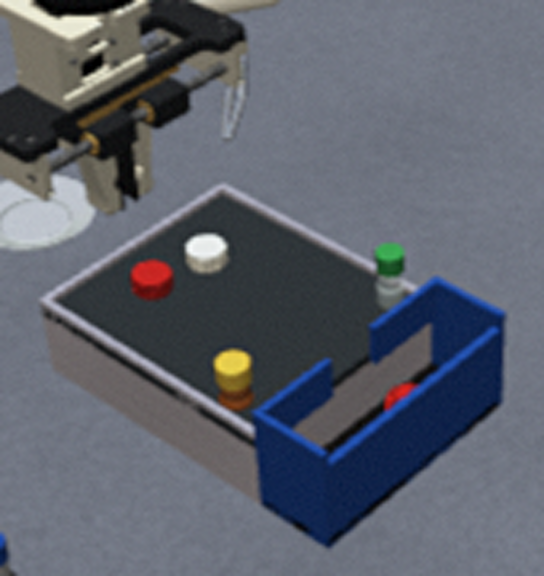

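View pics/side8.png

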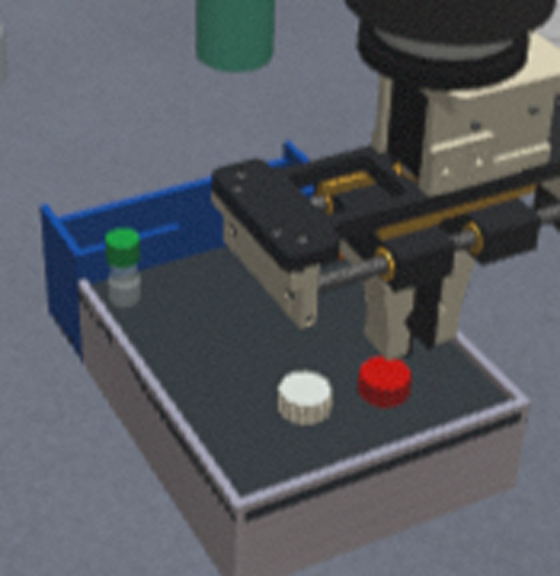

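Two caps are in the slot (red at zoomed (402,395)). The third red is untouched at (-109,-26), with white beside it at about (-100,19). Descend behind it, against the back rim.

step_arm:
  plan: "1 0.6 -0.6 0.9 0 0 0;1 0 0 1.5 0 0 0;1 0 0 1.5 0 0 0;1 0 0 1.2 0 0 0;1 0 0 0 0 0 0"

```text
clock: 14.13
tool_pos: [0.6199, -0.2151, 0.0654]
orientation: [179.7, 0.1, -80.1]
force: [-0.4, 0.3, -0.9]
opening: 0.0102
```

```bash
python3 g.py -73 -26 68;python3 - <<'E'
from h import *
cv2.imwrite("pics/w9.png",snapshot("wrist"))
E
```

```text
t 14.13 stand mm [-139.5  -25.3] z 65.4 ori [ 1.7975e+02  1.0000e-01 -8.0050e+01] op 0.0102 F [-0.4  0.3 -0.9]
tool x angle in stand: -179.95
to (-73.0, -26.0, 68.0) shift cm [-6.65 -0.07 -0.25]
```

View pics/w9.png

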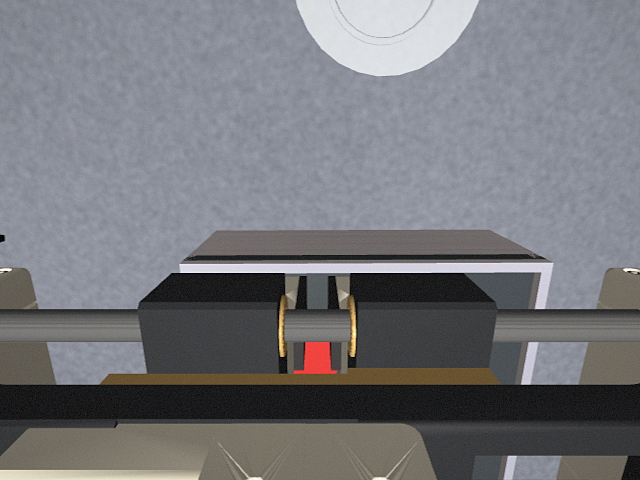

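The red cap is centred in the gap at (318,358). Push straight until it's past the white cap.

step_arm:
  plan: "1 -0.4 -0.1 -0.1 0 0 0;1 -0.5 0 0 0 0 0;1 -0.6 0 0 0 0 0;1 -0.7 0 0 0 0 0;1 -0.8 0 0 0 0 0;1 -0.8 0 0 0 0 0;1 -0.8 0 0 0 0 0;1 -0.8 0 0 0 0 0;1 -0.7 0 0 0 0 0;1 -0.6 0 0 0 0 0;1 -0.4 0 0 0 0 0"

```text
clock: 15.1
tool_pos: [0.6104, -0.1451, 0.0696]
orientation: [-180.0, -0.0, -80.0]
force: [0.4, -0.1, -0.6]
opening: 0.0101
```

```bash
python3 look.py 10; python3 g.py -10 -6 68
```

```text
t 15.10 stand mm [-69.  -27.9] z 69.6 ori [-180.     -0.    -80.05] op 0.0101 F [ 0.4 -0.1 -0.6]
tool x angle in stand: -179.95
scene red [256.1 218.4] area 137 [-45.2 -26.4]
scene red [313.8 242.6] area 42 [103.   -3.6]
scene green [311.3 200.5] area 79 [31.5 70.8]
scene yellow [243.6 189.3] area 22 [-124.7   13.5]
scene yellow [241.6 197.8] area 10 [-105.2  -11.1]
scene yellow [262.3 235.2] area 126 [ 19.6 -69.9]
side red [355.3 267.4] area 10 [-38.  -16.9]
side green [297.8 247. ] area 100 [30.2 69.7]
side yellow [348.6 231.1] area 61 [ 52.7 -51.4]
side yellow [376.7 239.5] area 97 [  1.9 -86.7]
side yellow [360.2 252.3] area 12 [-21.2 -36.1]
t 15.20 stand mm [-69.2 -27.9] z 69.6 ori [-180.      0.    -80.03] op 0.01 F [ 0.2 -0.7  0.8]
tool x angle in stand: -179.93
to (-10.0, -6.0, 68.0) shift cm [-5.92  2.19  0.16]
```

View pics/scene10.png

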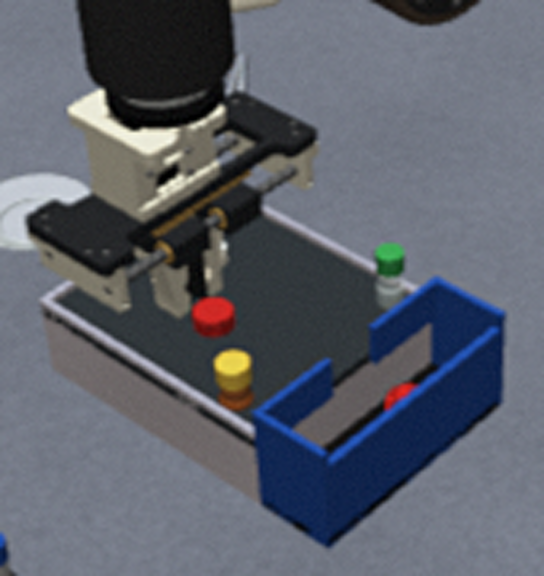

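View pics/side10.png

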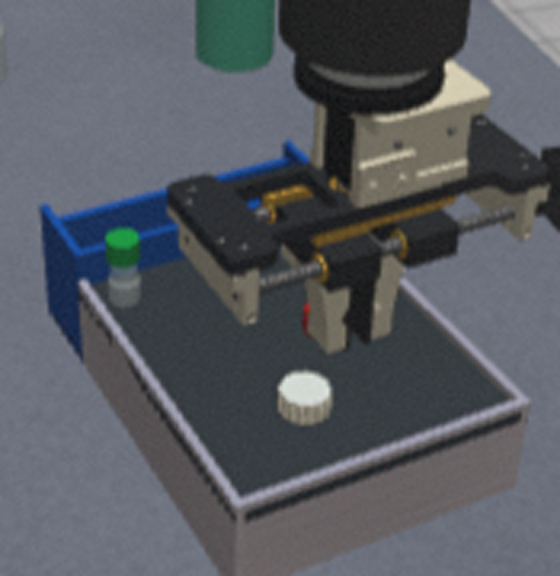

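Third cap at (-46,-27), white cap unmoved. Back off slightly and turn the cradle 20° towards the gate.

step_arm:
  plan: "1 0.4 0 0 0 0 0;1 0 -0.2 0.1 0 0 -5;1 0 -0.2 0 0 0 -5;1 0 -0.2 0 0 0 -5;1 0 -0.2 0 0 0 -5;1 0 0 0 0 0 0"

```text
clock: 15.7
tool_pos: [0.6191, -0.1482, 0.0684]
orientation: [180.0, -0.0, -59.9]
force: [-0.2, -0.9, -0.3]
opening: 0.0102
```

```bash
python3 g.py -9 -12 68
```

```text
t 15.70 stand mm [-73.5 -36. ] z 68.4 ori [ 1.800e+02 -1.000e-02 -5.988e+01] op 0.0102 F [-0.2 -0.9 -0.3]
tool x angle in stand: -159.78
to (-9.0, -12.0, 68.0) shift cm [-6.88  0.02  0.04]
```

step_arm:
  plan: "1 -0.4 0 0 0 0 0;1 -0.5 0 0 0 0 0;1 -0.6 0 0 0 0 0;1 -0.7 0 0 0 0 0;1 -0.8 0 0 0 0 0;1 -0.8 0 0 0 0 0;1 -0.8 0 0 0 0 0;1 -0.8 0 0 0 0 0;1 -0.7 0 0 0 0 0;1 -0.5 0 0 0 0 0;1 -0.3 0 0 0 0 0"

```text
clock: 16.62
tool_pos: [0.584, -0.087, 0.0687]
orientation: [-180.0, 0.0, -60.0]
force: [-0.3, -0.4, -0.8]
opening: 0.0094
```

step_arm:
  plan: "1 0.8 0 0 0 0 0;1 0 0.2 0 0 0 5;1 0 0.2 0 0 0 5;1 0 0.2 0 0 0 5;1 0 0.2 0 0 0 5;1 0 0 0 0 0 0"

```text
clock: 17.12
tool_pos: [0.5809, -0.0984, 0.0685]
orientation: [180.0, -0.0, -80.3]
force: [-0.8, -1.1, -0.6]
opening: 0.0098
```

```bash
python3 look.py 11; python3 g.py 41 -2 69
```

```text
t 17.12 stand mm [-17.8  -7. ] z 68.5 ori [179.99  -0.   -80.33] op 0.0098 F [-0.8 -1.1 -0.6]
tool x angle in stand: 179.77
scene red [283.6 224.8] area 151 [15.9 -3.1]
scene red [313.8 242.6] area 42 [103.   -3.6]
scene green [311.4 200.4] area 78 [31.4 71. ]
scene yellow [269.1 194.5] area 23 [-66.5  37.4]
scene yellow [262.3 235.2] area 125 [ 19.6 -69.9]
side red [330.7 255.1] area 41 [16.7  7.2]
side green [297.3 247.5] area 87 [29.3 71.1]
side yellow [324.7 220.2] area 57 [111.3 -26.1]
side yellow [351.2 228. ] area 96 [ 60.5 -61.8]
side yellow [334.8 239.8] area 12 [ 37. -12.]
side yellow [366.2 241.8] area 25 [  4.2 -64.2]
t 17.22 stand mm [-17.7  -7.3] z 68.5 ori [-180.     -0.    -79.93] op 0.01 F [ 0.1  0.8 -0.8]
tool x angle in stand: -179.83
to (41.0, -2.0, 69.0) shift cm [-5.87  0.51 -0.05]
```

View pics/scene11.png

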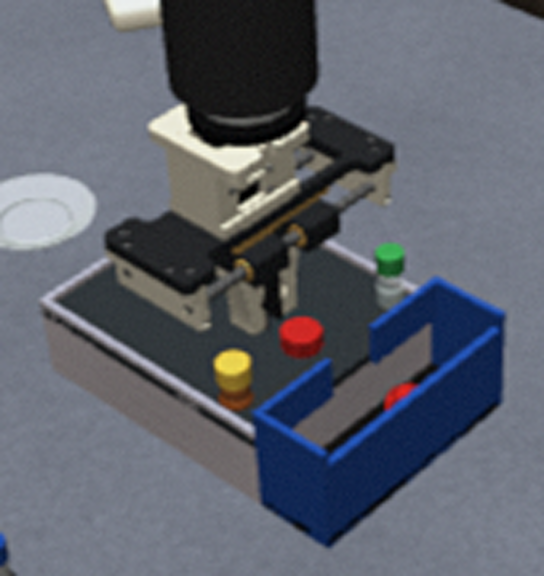

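step_arm:
  plan: "1 -0.1 0.4 0 0 0 0;1 -0.5 0 0 0 0 0;1 -0.6 0 0 0 0 0;1 -0.7 0 0 0 0 0;1 -0.7 0 0 0 0 0;1 -0.7 0.1 0 0 0 0;1 -0.7 0 0 0 0 0;1 -0.7 0 0 0 0 0;1 -0.6 0 0 0 0 0;1 -0.5 0 0 0 0 0;1 0 0 0 0 0 0"

```text
clock: 18.13
tool_pos: [0.566, -0.0405, 0.0686]
orientation: [-180.0, 0.0, -80.0]
force: [-0.9, -0.3, 0.2]
opening: 0.01
```

step_arm:
  plan: "1 1.5 0 -0.5 0 0 0;1 2.5 0 -2.5 0 0 0;1 2.5 0 -3 0 0 0;1 3 0 -3 0 0 0;1 3 0 -3 0 0 0;1 3 0 -2 0 0 0;1 2 0 0 0 0 0;1 0 0 0 0 0 0;1 0 0 0 0 0 0"

```text
clock: 18.88
tool_pos: [0.5957, -0.214, 0.2073]
orientation: [180.0, 0.0, -80.2]
force: [0.1, 0.1, -1.0]
opening: 0.0102
```

```bash
python3 look.py 12;python3 - <<'E'
from h import *
cv2.imwrite("pics/w12.png",snapshot("wrist"))
E
```

```text
t 18.88 stand mm [-134.3   -1.6] z 207.3 ori [ 1.7999e+02  2.0000e-02 -8.0220e+01] op 0.0102 F [ 0.1  0.1 -1. ]
tool x angle in stand: 179.88
scene red [306.5 245.5] area 139 [ 97.4 -20. ]
scene green [311.3 200.5] area 79 [31.5 70.8]
scene yellow [262.3 235.1] area 125 [ 19.5 -69.8]
side green [297.8 247. ] area 98 [30.4 69.5]
side yellow [364.7 237.6] area 117 [ 18.1 -68.9]
```

View pics/scene12.png

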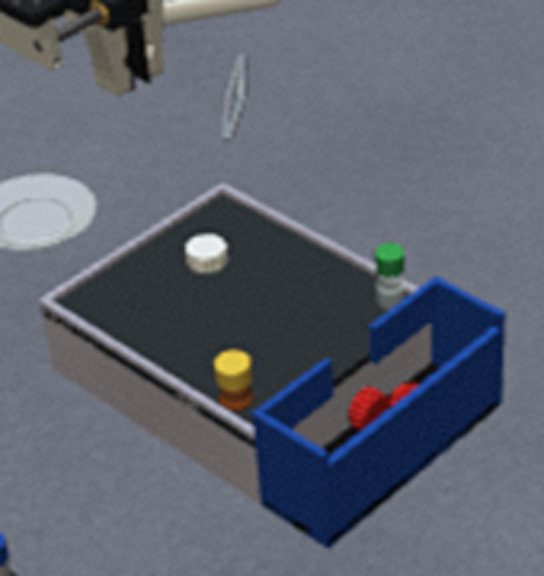

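View pics/side12.png

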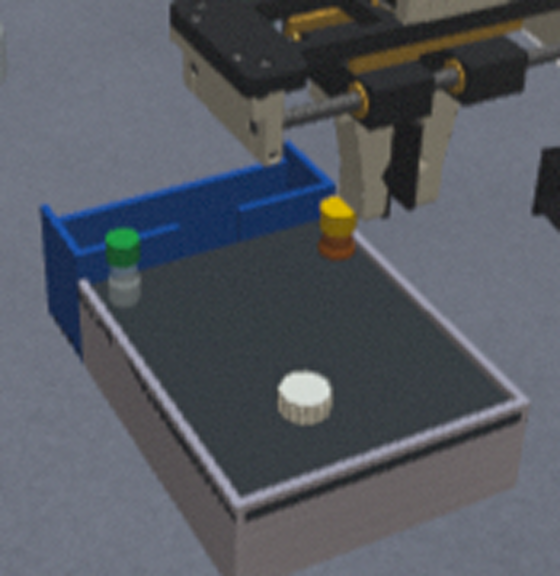

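All three reds are in the slot; the last lies tilted at zoomed (368,408). Check how high its centre is and whether it's at rest.

step_arm:
  plan: "1 0 0 0 0 0 0;1 0 0 0 0 0 0;1 0 0 0 0 0 0;1 0 0 0 0 0 0;1 0 0 0 0 0 0;1 0 0 0 0 0 0"

```text
clock: 19.53
tool_pos: [0.5961, -0.2126, 0.2075]
orientation: [-180.0, -0.0, -80.1]
force: [0.0, 0.4, -0.6]
opening: 0.01
```

```bash
python3 - <<'E'
from g import *
from m import blobs,COL
im=snapshot("scene");c=calibration("scene")
print([(np.round(a,1),s.tolist()) for a,s in blobs(im,*COL["red"],(190,160,360,300))])
cv2.imwrite("pics/slot.png",cv2.resize(im[205:300,265:355],None,fx=6,fy=6,interpolation=cv2.INTER_CUBIC))
u,v=190+368/3.2,120+408/3.2
for z in(.02,.03,.04,.05):print(z,np.round(w2s(onz(c,u,v,z))*1000,1), "2nd",np.round(w2s(onz(c,190+402/3.2,120+395/3.2,z))*1000,1))
E
```

```text
[(array([306.4, 245.6]), [299, 239, 21, 15, 139])]
0.02 [64.7 10.1] 2nd [73.8 35. ]
0.03 [72.   2.3] 2nd [81.  26.9]
0.04 [79.3 -5.5] 2nd [88.2 18.8]
0.05 [ 86.6 -13.3] 2nd [95.4 10.7]
```

View pics/slot.png

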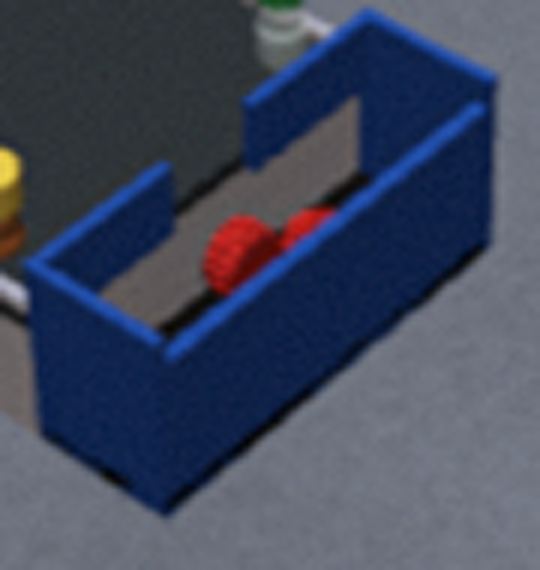

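View pics/w12.png

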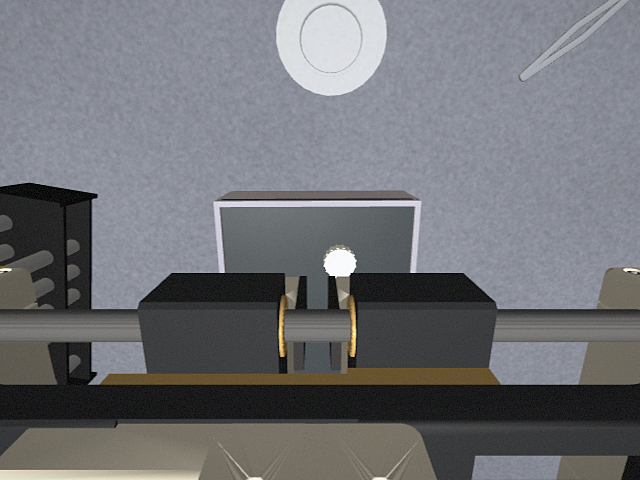

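The third cap is on edge in the slot, and it hasn't moved over 0.65 s. I'll take a wrist view from above the slot to triangulate its height.

step_arm:
  plan: "1 -2 0 -1 0 0 0;1 -3 0 -1 0 0 0;1 -3.5 0 -0.5 0 0 0;1 -3.5 0 0 0 0 0;1 -3.5 0 0 0 0 0;1 -3.5 0 0 0 0 0;1 -3.5 0 0 0 0 0;1 -3 0 0 0 0 0;1 -2 0 0 0 0 0;1 -0.5 0 0 0 0 0;1 0 0 0 0 0 0;1 0 0 0 0 0 0"

```text
clock: 20.58
tool_pos: [0.5478, 0.0629, 0.2326]
orientation: [-180.0, -0.0, -80.0]
force: [1.0, -0.0, -0.9]
opening: 0.0101
```

```bash
python3 - <<'E'
from g import *
from m import blobs,COL
rep();c=calibration("wrist");im=snapshot("wrist");cv2.imwrite("pics/w13.png",im)
for a,s in blobs(im,*COL["red"],(0,0,640,480),30):
    print(np.round(a,1),s.tolist(),[np.round(w2s(onz(c,*a,z))*1000,1).tolist() for z in(.015,.03,.045)])
E
```

```text
t 20.58 stand mm [146.7  -2. ] z 232.6 ori [-1.800e+02 -1.000e-02 -8.003e+01] op 0.0101 F [ 1.  -0.  -0.9]
tool x angle in stand: -179.93
[337.3 138.9] [312, 122, 52, 41, 877] [[73.5, 18.3], [73.5, 17.4], [73.6, 16.6]]
[312.7 155.4] [299, 141, 29, 30, 623] [[90.1, -7.2], [89.5, -7.0], [88.9, -6.9]]
```

View pics/w13.png

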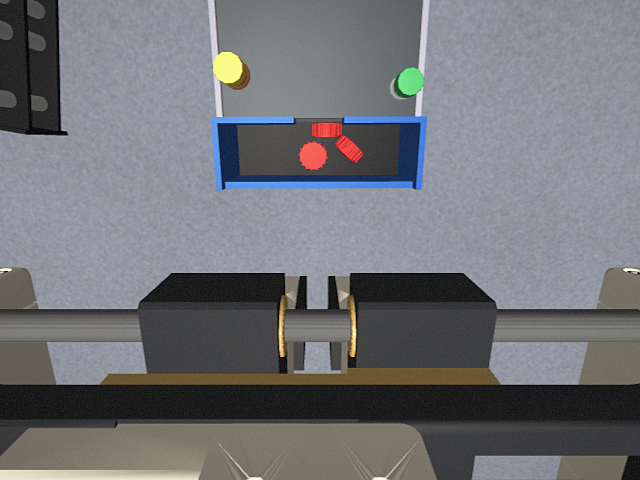

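Wrist view: three separate red caps in the slot, one flat at (313,155) and two on edge at (327,130) and (349,149). Their image size puts them at floor level. The vial and jar are upright. Handing in.

```bash
python3 - <<'E'
from g import *
c=calibration("wrist")
for u,v in((327,130),(349,149),(313,155)):print(np.round(w2s(onz(c,u,v,.025))*1000,1))
print(workorder.close_job())
E
```

```text
[64.5  7.4]
[82.9 29.8]
[88.8 -6.6]
the job is handed in; nothing more can be done
None
```

I swept the three red caps one at a time through the gate with the nearly closed fingertips, without lifting any. The job was handed in at about 20.6 s of the 51 s allowed; no verdict is reported.

**Red caps:** The last wrist picture shows three separate caps in the slot, at stand x/y of about (64, 7), (83, 30) and (89, -7) mm. One lies flat and two stand on edge. I took them to be on the slot floor from their size in that picture. The triangulated height I had planned was not computed, so their height is an estimate.

**At rest:** The red patch visible in the scene camera was the same in two pictures about 0.65 s apart. The third cap was the only one mostly in view.

**Everything else:**
- **White cap:** still on the deck at about (-100, 19) mm in the last picture that showed it.
- **Vial and amber jar:** upright, within about 1 mm of where they started.
- **Bench things:** I did not measure these. The petri dish and forceps looked untouched in the pictures. The green jar was not checked and the squeeze bottle only partly seen, but the arm passed well above that area.
- **Robot:** the fingers were clear of everything, about 230 mm above the bench.

**Disagreement:** The first wrist picture put the stand about 2 mm off in y and about 0.75° off in yaw from the fixed cameras. I kept the fixed-camera values, because the gate leaves about 7 mm to spare on each side.

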